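# Close the cover of the finished plug jig

## Robot

A 6-joint arm with a two-finger parallel gripper is mounted at the origin on the work surface. World frame = base frame: x ahead of the robot, y to its left, z up, the work surface at z = 0. Lengths are in m, angles in rad, forces in N, time in s.
With the tool pointing down it reaches from about 0.375 to 0.9 m from the base axis. Payload 3.1 kg.
Tool frame: the origin (TCP) lies at the very end of the fingers, on their centre line; the grasp point (between the pads) lies 19 mm behind it; z points along the fingers, x is the direction in which the jaws open and shut, and the axes are right-handed (so a half turn about z gives the same grasp; the last joint's range is limited). The gripper opens to 87 mm and grips with 3 to 60 N. Pads are 19 mm wide; open, the fingers measure 117 mm over their backs; the gripper's body (75 mm by 190 mm) begins 51 mm behind the grasp point.
Start: joints at [1.113, 0.527, 1.433, -0, 1.181, -0.178], TCP at [0.172, 0.601, 0.223] pointing down, gripper open.
Joint ranges: [-3.08, 3.08], [-0.75, 2.2], [0.22, 2.44], [-1.43, 4.57], [0, 2.65], [-2.85, 2.85]. Speed limits (rad/s): [2.79, 2.79, 3.14, 3.14, 3.14, 3.14].

## Interface

Orientations are given as a unit quaternion [x, y, z, w].
In Python, from rig import robot gives the robot as it stands. The module is installed in compiled form; this text tells all that it offers.
- The arm moves only by the shell command python3 -m creep 'ROWS' [OPENING] [FORCE]. ROWS is a JSON object of lists of equal length, an entry for each row: "dp": the shift along the tool's x, y, z in cm, a list of three; "turn": the turn, a rotation vector about the tool's x, y, z in degrees, a list of three. In form: {"dp": [[x, y, z], ...], "turn": [[wx, wy, wz], ...]}. A call has 1 to 20 rows; each row shifts and turns the commanded pose from where the row before left it, along the tool's axes as they then stand; what a row does not reach is not made up. A row lasts 1/10 s, in which the tool goes at most 50 mm and 8.59 degrees, less where a joint would pass 70% of its speed; a pose out of reach is approached as far as the arm can. A call is refused whole if a number of a shift passes 5 or a number of a turn 8.59, either way. A call with a gripper value outside its range is refused whole. OPENING is the gripper command: -1 is fully open, 1 is shut, values between are in proportion, set as the call begins (- or left out, the last holds). The fingers move at their own pace and stop on an object; FORCE is the grip in N (left out, the last holds). Time passes only in rows, so rows that do not move let the fingers close. It gives the time, the measured TCP pose, the force and the opening at its end, in the units of the state.
- robot.get_obs(): the state, without advancing time (a new reading comes with each control period).
- robot.camera(name): name is "side" or "top"; returns the picture (384x512x3 uint8, red, green, blue); there is no depth.
- robot.calibration(name): a dict with "fx", "fy", "cx", "cy" (pixels), "rvec" (rotation vector, rad) and "tvec" (3), from world to camera coordinates, as OpenCV has them. Camera axes: x right, y down, z forward; pixel columns grow to the right and rows downward; lengths in m; the calibration is good to about 2 mm. A picture is of the moment at which its call begins. calibration takes no time and is no camera call.
- robot.hand_in(): hands the job in, once; it reports no verdict.
Trained networks look in the newest picture that a camera, given by its name, has taken for a name from the list of things; names that differ only in an ending like _2 or _b are one class to them, and where a whole thing is asked for, a point or a joint stands for the part that bears it (a point fixed in the world has none). Each returns a list of dicts, best first, with "confidence" (0 to 1); they miss things now and then, are a little off and sometimes report something else, mostly with a low value. They report only what shows in the picture. A call takes as long as a camera call.
- robot.masks_of(name, camera): "pixels" (384x512 bool, what is visible of it).
- robot.tip_of(name, camera): "point" ([x, y, z] in m, in the coordinates of the camera as it stood for that picture, good to about 4 mm: a listed point, or the origin of a listed thing).
The state is a dict: "time": time; "q": joint angles; "joint_velocities": joint speeds; "joint_torque": joint torques, N m; "position": TCP position; "tool_rot": TCP orientation; "ft_force": force on the tool from outside, world axes, zero at the start; "moment": the same for the moment, N m; "grip_width": finger opening in m.
Only numpy, scipy, OpenCV 4.12 (cv2) and the standard library are available. Lean on these libraries where they do the work, as an engineer would, in place of code of your own. Each camera call takes 0.05 s, during which the arm holds its last target.

## Task

Two wooden assembly jigs with hinged clear covers stand open on the bench. Close the cover of the jig whose row of six plugs is complete: take its ball knob, swing the cover down and set it gently onto its stop without letting it drop, then let go. Leave the half-filled jig standing open as it is.

Things in the scene. Friction and masses are not known exactly. Their poses are not given: they have to be found in the camera images.
- full_jig: Jig to close: fixed plywood base 150 x 250 mm, wooden beam with a full row of six orange plugs (tips 94 mm high). May be the left or right jig. Origin on the bench under the beam's middle; y along the row, -x the front where the knob comes down (roughly towards the robot), z up. Cover hinge line: parallel to y through (60, 0, 107.5) mm. Stop: two rubber-capped front posts, tops at 105 mm.
- full_cover (a joint): Opening angle of the full jig's cover, rad: 0 = closed, level on its stop; starts at 1.25 to 1.5 (nearly upright). Clear panel 124 mm from hinge to free edge, 240 mm wide, 5 to 7 mm thick, 0.2 to 0.3 kg. Hinge friction holds it nearly upright, but let go below about 1 rad it falls and slams. Swinging it slowly takes under 3 N at the knob.
- full_knob (a point): Centre of the full jig's black ball knob, 28 mm across, on an 8 mm steel stem 41 mm beyond the middle of the panel's free edge, in its plane. In the jig frame: x = 60 - 165 cos(angle), y = 0, z = 107.5 + 165 sin(angle) mm (107.5 when closed). Grip it across the jig's y from straight above; it turns between the fingers as the cover swings, so they may point down all the way.
- half_knob (a point): Centre of the same ball knob on the cover of the other jig, which is alike but holds only three plugs and three empty holes. Its cover also starts nearly upright, at 1.25 to 1.5 rad, and must be left so.

How it is judged:
By the outcome, as a careful person would: the job done as asked, in the order asked, and still so for the second after the job is handed in, with the robot touching nothing.
It also fails if it takes over 34 s, if anything falls off the work surface, if the arm or the gripper's body presses on something with over 40 N, if the wrist force passes 120 N, or if a joint passes its speed limit or range.

## Working session

There is one attempt and no reset: what is moved stays moved. The work goes in short steps, Python scripts to look and compute and a shell command to move; the robot and the scene stay as the last step left them, time stands still between calls to the robot, and variables do not carry over. Pictures are saved under pics/ and viewed, and the job is handed in when it is done.

```bash
mkdir -p pics
cat > h.py <<'E'
import numpy as np,cv2
from rig import robot
from scipy.spatial.transform import Rotation as R
def snap(n,f):
    im=robot.camera(n); cv2.imwrite('pics/'+f,im[:,:,::-1]); return im
def toworld(n,p):
    c=robot.calibration(n); Rm=R.from_rotvec(np.ravel(c['rvec'])).as_matrix()
    return Rm.T@(np.array(p)-np.ravel(c['tvec']))
def st():
    o=robot.get_obs(); print('t',o['time'],'p',np.round(o['position'],4),'R',np.round(R.from_quat(o['tool_rot']).as_matrix(),3).tolist(),'F',np.round(o['ft_force'],2),'w',o['grip_width'])
    return o
E
python3 - <<'E'
from h import *
for n in('side','top'):
    snap(n,n+'1.png')
    for k in('full_jig','full_knob','half_knob'):
        for d in robot.tip_of(k,n)[:3]: print(n,k,round(d['confidence'],2),np.round(toworld(n,d['point']),4))
st()
E
```

```text
side full_jig 0.85 [ 0.5363 -0.1863 -0.0038]
side half_knob 0.81 [0.6029 0.2085 0.2697]
top full_jig 0.87 [ 0.5392 -0.1893 -0.0016]
top full_knob 0.8 [ 0.557  -0.1924  0.2682]
top half_knob 0.71 [0.6084 0.2031 0.2755]
t 0.4 p [0.1719 0.6008 0.2224] R [[0.275, 0.961, -0.0], [0.961, -0.275, -0.0], [-0.0, -0.0, -1.0]] F [ 0.24  0.11 -0.27] w 0.08713330218289951
```

View pics/side1.png

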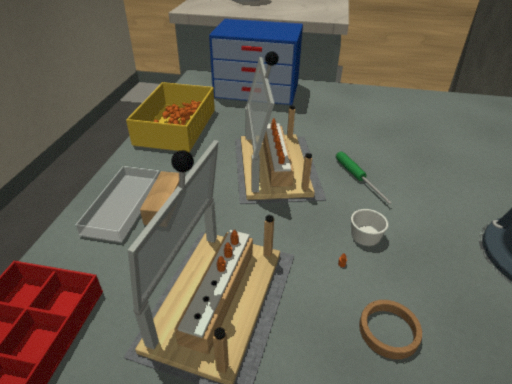

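View pics/top1.png

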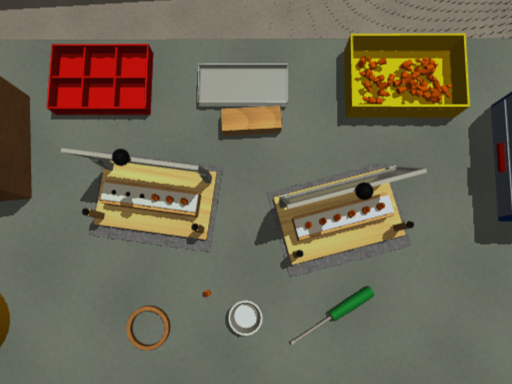

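The full jig is the right one: six plugs in the top view from (308,224) to (380,206), with its knob at (364,191) in top and (272,58) in side. The half jig is on the left, with its knob at (121,157). Next I'll measure yaw and angle.

```bash
cat >> h.py <<'E'
def ray(n,uv):
    c=robot.calibration(n); Rm=R.from_rotvec(np.ravel(c['rvec'])).as_matrix(); t=np.ravel(c['tvec'])
    return -Rm.T@t, Rm.T@np.array([(uv[0]-c['cx'])/c['fx'],(uv[1]-c['cy'])/c['fy'],1])
def atz(n,uv,z):
    o,d=ray(n,uv); return o+d*(z-o[2])/d[2]
def tri(a,b):
    (o1,d1),(o2,d2)=ray('side',a),ray('top',b)
    s=np.linalg.lstsq(np.c_[d1,-d2],o2-o1,rcond=None)[0]
    return o1+d1*s[0],o2+d2*s[1]
E
python3 - <<'E'
from h import *
im=cv2.imread('pics/top1.png'); s=cv2.imread('pics/side1.png')
cv2.imwrite('pics/c1.png',cv2.resize(im[150:280,260:440],None,fx=4,fy=4,interpolation=2))
cv2.imwrite('pics/c2.png',cv2.resize(s[40:210,220:340],None,fx=4,fy=3.5,interpolation=2))
print(tri((272,58),(364,191)))
a,b=atz('top',(308,224),.094),atz('top',(380,206),.094);print(a,b,np.linalg.norm(a-b),(a+b)/2)
a,b=atz('top',(298,254),.105),atz('top',(410,225),.105);print(a,b,(a+b)/2)
E
```

```text
(array([ 0.55131512, -0.18671991,  0.26609424]), array([ 0.55413181, -0.18645741,  0.26646217]))
[ 0.5140719  -0.11677801  0.094     ] [ 0.55096654 -0.25765282  0.094     ] 0.14562598814276473 [ 0.53251922 -0.18721541  0.094     ]
[ 0.45540004 -0.0961236   0.105     ] [ 0.51347252 -0.31072758  0.105     ] [ 0.48443628 -0.20342559  0.105     ]
```

View pics/c1.png

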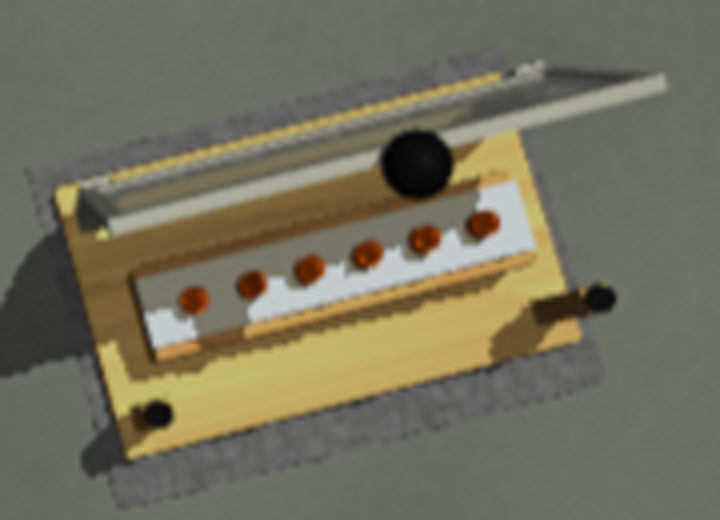

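View pics/c2.png

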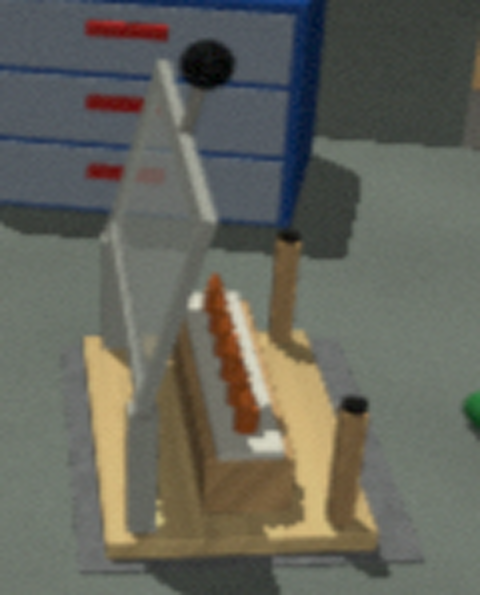

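```bash
python3 -m creep '{"dp":[[0,0,-4],[0,0,-4],[0,0,-4],[0,0,-3]],"turn":[[0,0,-7.75],[0,0,-7.75],[0,0,-7.75],[0,0,-7.75]]}' -1 && python3 -c "
from h import *
st()"
```

```text
time: 0.8
position: [0.1722, 0.6013, 0.3756]
tool_rot: [0.606, 0.795, 0.002, -0.0]
ft_force: [0.2, -0.1, -0.2]
grip_width: 0.0869
t 0.8 p [0.1722 0.6013 0.3756] R [[-0.265, 0.964, 0.001], [0.964, 0.265, 0.003], [0.002, 0.002, -1.0]] F [ 0.15 -0.1  -0.21] w 0.08686396464240959
```

```bash
python3 -m creep '{"dp":[[-4.7,0.9,0],[-4.7,0.9,0],[-4.7,0.9,0],[-4.7,0.9,0],[-4.7,0.9,0],[-4.7,0.9,0],[-4.7,0.9,0],[-4.7,0.9,0],[-4.7,0.9,0],[-4.7,0.9,0],[-4.7,0.9,0],[-4.7,0.9,0],[-4.7,0.9,0],[-4.7,0.9,0],[-4.7,0.9,0],[-4.7,0.9,0],[0,0,0]],"turn":[[0,0,0],[0,0,0],[0,0,0],[0,0,0],[0,0,0],[0,0,0],[0,0,0],[0,0,0],[0,0,0],[0,0,0],[0,0,0],[0,0,0],[0,0,0],[0,0,0],[0,0,0],[0,0,0],[0,0,0]]}' && python3 -c "
from h import *
o=st();Rm=R.from_quat(o['tool_rot']).as_matrix()
snap('side','side2.png')
for d in robot.tip_of('full_knob','side')[:2]: print(d['confidence'],toworld('side',d['point']))
print(o['q'])
print(100*Rm.T@(np.array([.5535,-.187,.2475])-o['position']))
"
```

```text
time: 2.5
position: [0.5086, -0.0936, 0.3722]
tool_rot: [0.611, 0.792, -0.001, 0.002]
ft_force: [0.4, 0.2, -1.5]
grip_width: 0.0871
t 2.5 p [ 0.5086 -0.0936  0.3722] R [[-0.254, 0.967, 0.002], [0.967, 0.254, -0.003], [-0.003, 0.001, -1.0]] F [ 0.41  0.23 -1.49] w 0.08708672512163637
0.95 [ 0.55282169 -0.18694247  0.26639293]
[-3.97243388e-01  2.28382220e-01  1.48687017e+00 -1.91969050e-03
  1.42351885e+00 -2.22416765e+00]
[-10.13194651   1.9651652   12.50219331]
```

View pics/side2.png

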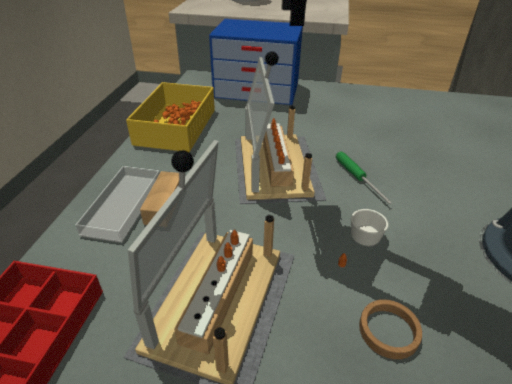

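The fingers show at about (295,10), high above the full knob at (272,58), and the new estimate agrees with the old one. Moving above it.

```bash
python3 -m creep '{"dp":[[-4,0.7,0],[-4,0.7,0],[-2.1,0.5,0],[0,0,3],[0,0,2.5],[0,0,0],[0,0,0]],"turn":[[0,0,0],[0,0,0],[0,0,0],[0,0,0],[0,0,0],[0,0,0],[0,0,0]]}' && python3 -c "
from h import *
o=st();Rm=R.from_quat(o['tool_rot']).as_matrix()
a=snap('side','side3.png');b=snap('top','top3.png')
cv2.imwrite('pics/c3.png',np.hstack([cv2.resize(a[0:130,200:340],(560,520)),cv2.resize(b[150:280,350:410],(240,520))])[:,:,::-1])
for d in robot.tip_of('full_knob','side')[:2]: print(d['confidence'],toworld('side',d['point']))
print(100*Rm.T@(np.array([.553,-.187,.2475])-o['position']))
"
```

```text
time: 3.3
position: [0.5503, -0.1792, 0.3181]
tool_rot: [0.608, 0.794, 0.0, -0.0]
ft_force: [0.7, -0.4, 0.5]
grip_width: 0.0872
t 3.3 p [ 0.5503 -0.1792  0.3181] R [[-0.261, 0.965, -0.0], [0.965, 0.261, 0.0], [0.001, -0.0, -1.0]] F [ 0.74 -0.35  0.5 ] w 0.08724279538296892
[-0.82093365  0.05572098  7.05467401]
```

View pics/c3.png

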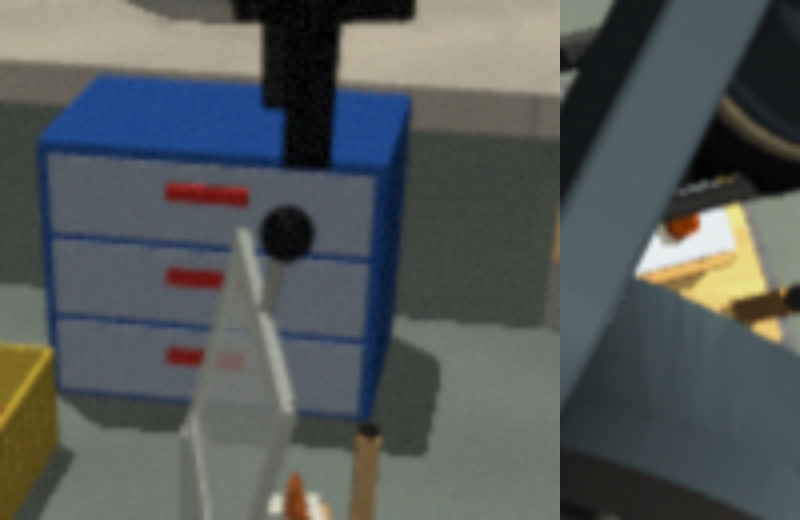

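Fingers are directly above the knob in the side view. Centring, descending, then closing gently.

```bash
python3 -m creep '{"dp":[[-0.8,0,0],[0,0,2.5],[0,0,2.5],[0,0,2],[0,0,0],[0,0,0]],"turn":[[0,0,0],[0,0,0],[0,0,0],[0,0,0],[0,0,0],[0,0,0]]}' && python3 -c "
from h import *
o=st();Rm=R.from_quat(o['tool_rot']).as_matrix()
a=snap('side','side4.png')
cv2.imwrite('pics/c4.png',cv2.resize(a[0:130,200:340],(560,520))[:,:,::-1])
print(100*Rm.T@(np.array([.553,-.187,.2475])-o['position']))
"
```

```text
time: 4.05
position: [0.5531, -0.1891, 0.2483]
tool_rot: [0.609, 0.793, 0.0, 0.001]
ft_force: [0.2, 0.2, 1.1]
grip_width: 0.0871
t 4.05 p [ 0.5531 -0.1891  0.2483] R [[-0.259, 0.966, 0.001], [0.966, 0.259, -0.001], [-0.001, 0.001, -1.0]] F [0.21 0.16 1.08] w 0.08714028639683812
[0.2041363  0.03916762 0.07734501]
```

View pics/c4.png

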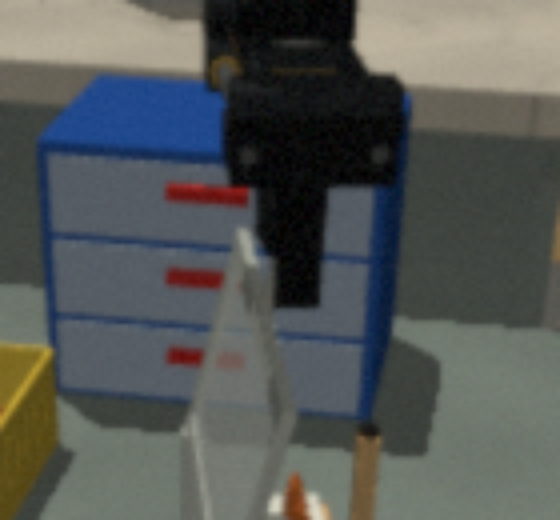

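```bash
python3 -m creep '{"dp":[[0.2,0,0],[0,0,0],[0,0,0],[0,0,0],[0,0,0],[0,0,0],[0,0,0],[0,0,0]],"turn":[[0,0,0],[0,0,0],[0,0,0],[0,0,0],[0,0,0],[0,0,0],[0,0,0],[0,0,0]]}' 1 18 && python3 -c "
from h import *
st()"
```

```text
time: 4.9
position: [0.5521, -0.1865, 0.2475]
tool_rot: [0.609, 0.794, -0.0, -0.0]
ft_force: [-0.0, -1.3, -0.1]
grip_width: 0.0308
t 4.9 p [ 0.5521 -0.1865  0.2475] R [[-0.259, 0.966, -0.0], [0.966, 0.259, 0.0], [0.0, -0.0, -1.0]] F [-0.01 -1.27 -0.1 ] w 0.030822269742058067
```

```bash
python3 -m creep '{"dp":[[0,0,0],[0,0,0],[0,0,0]],"turn":[[0,0,0],[0,0,0],[0,0,0]]}' 1 18
python3 - <<'E'
from h import *
o=st()
# arc: jig frame from knob at grasp; tool y = jig x, tool z = -z
p=o['position']; th0=1.316
for L in (th0,):
    th=np.linspace(th0,0,46)
    x=-16.5*np.cos(th); z=16.5*np.sin(th)
    for i in range(45): print(i+1, round(th[i+1],3), round(x[i+1]-x[i],2), round(-(z[i+1]-z[i]),2), round(x[i+1]-x[0],2), round(z[0]-z[i+1],2))
E
```

```text
time: 5.2
position: [0.5517, -0.1858, 0.2474]
tool_rot: [0.609, 0.794, 0.0, -0.001]
ft_force: [-0.5, 3.6, 1.0]
grip_width: 0.0261
t 5.2 p [ 0.5517 -0.1858  0.2474] R [[-0.259, 0.966, -0.001], [0.966, 0.259, 0.001], [0.002, -0.0, -1.0]] F [-0.48  3.63  0.96] w 0.026070562703428952
1 1.287 -0.47 0.13 -0.47 0.13
2 1.258 -0.46 0.14 -0.93 0.27
3 1.228 -0.46 0.16 -1.38 0.43
4 1.199 -0.45 0.17 -1.84 0.59
5 1.17 -0.45 0.18 -2.28 0.78
6 1.141 -0.44 0.19 -2.72 0.97
7 1.111 -0.44 0.21 -3.16 1.18
8 1.082 -0.43 0.22 -3.59 1.4
9 1.053 -0.42 0.23 -4.01 1.63
10 1.024 -0.42 0.25 -4.43 1.88
11 0.994 -0.41 0.26 -4.84 2.13
12 0.965 -0.4 0.27 -5.24 2.4
13 0.936 -0.39 0.28 -5.63 2.68
14 0.907 -0.38 0.29 -6.01 2.98
15 0.877 -0.38 0.3 -6.39 3.28
16 0.848 -0.37 0.31 -6.75 3.59
17 0.819 -0.36 0.32 -7.11 3.92
18 0.79 -0.35 0.33 -7.46 4.25
19 0.76 -0.34 0.34 -7.8 4.6
20 0.731 -0.33 0.35 -8.12 4.95
21 0.702 -0.32 0.36 -8.44 5.31
22 0.673 -0.31 0.37 -8.75 5.69
23 0.643 -0.3 0.38 -9.04 6.07
24 0.614 -0.28 0.39 -9.33 6.46
25 0.585 -0.27 0.4 -9.6 6.86
26 0.556 -0.26 0.41 -9.86 7.26
27 0.526 -0.25 0.41 -10.11 7.68
28 0.497 -0.24 0.42 -10.34 8.1
29 0.468 -0.22 0.43 -10.57 8.53
30 0.439 -0.21 0.43 -10.78 8.96
31 0.409 -0.2 0.44 -10.98 9.4
32 0.38 -0.19 0.45 -11.16 9.84
33 0.351 -0.17 0.45 -11.34 10.3
34 0.322 -0.16 0.46 -11.49 10.75
35 0.292 -0.15 0.46 -11.64 11.21
36 0.263 -0.13 0.46 -11.77 11.67
37 0.234 -0.12 0.47 -11.89 12.14
38 0.205 -0.1 0.47 -12.0 12.61
39 0.175 -0.09 0.47 -12.09 13.09
40 0.146 -0.08 0.48 -12.17 13.56
41 0.117 -0.06 0.48 -12.23 14.04
42 0.088 -0.05 0.48 -12.28 14.52
43 0.058 -0.04 0.48 -12.31 15.0
44 0.029 -0.02 0.48 -12.33 15.48
45 0.0 -0.01 0.48 -12.34 15.97
```

Gripped. Swinging the first 10 rows of the arc.

```bash
python3 -m creep '{"dp":[[0.1,-0.47,0.13],[0,-0.46,0.14],[0,-0.46,0.16],[0,-0.45,0.17],[0,-0.45,0.18],[0,-0.44,0.19],[0,-0.44,0.21],[0,-0.43,0.22],[0,-0.42,0.23],[0,-0.42,0.25]],"turn":[[0,0,0],[0,0,0],[0,0,0],[0,0,0],[0,0,0],[0,0,0],[0,0,0],[0,0,0],[0,0,0],[0,0,0]]}' && python3 -c "
from h import *
st()
a=snap('side','side5.png')
cv2.imwrite('pics/c5.png',cv2.resize(a[0:220,180:360],(540,600))[:,:,::-1])
"
```

```text
time: 6.2
position: [0.5087, -0.1976, 0.2288]
tool_rot: [0.609, 0.794, -0.0, 0.0]
ft_force: [-1.0, -1.0, 1.9]
grip_width: 0.0263
t 6.2 p [ 0.5087 -0.1976  0.2288] R [[-0.259, 0.966, 0.0], [0.966, 0.259, -0.001], [-0.001, -0.0, -1.0]] F [-0.95 -0.99  1.88] w 0.026286454405028113
```

View pics/c5.png

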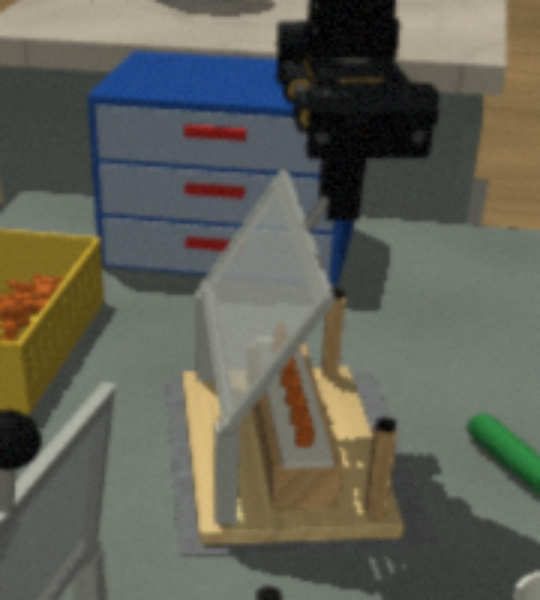

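The cover follows the fingers (tips at about (342,210) in the crop) and forces are small. Continuing.

```bash
python3 -m creep '{"dp":[[0,-0.41,0.26],[0,-0.4,0.27],[0,-0.39,0.28],[0,-0.38,0.29],[0,-0.38,0.3],[0,-0.37,0.31],[0,-0.36,0.32],[0,-0.35,0.33],[0,-0.34,0.34],[0,-0.33,0.35],[0,-0.32,0.36],[0,-0.31,0.37]],"turn":[[0,0,0],[0,0,0],[0,0,0],[0,0,0],[0,0,0],[0,0,0],[0,0,0],[0,0,0],[0,0,0],[0,0,0],[0,0,0],[0,0,0]]}' && python3 -c "
from h import *
o=st()
x=np.array([.966,.259,0]);print((o['position']-[.5521,-.1865,.2475])@x, .2475-o['position'][2])
"
```

```text
time: 7.45
position: [0.4673, -0.2089, 0.1907]
tool_rot: [0.609, 0.793, -0.0, 0.001]
ft_force: [1.1, -5.3, 0.7]
grip_width: 0.0264
t 7.45 p [ 0.4673 -0.2089  0.1907] R [[-0.259, 0.966, 0.001], [0.966, 0.259, -0.001], [-0.001, 0.001, -1.0]] F [ 1.06 -5.34  0.73] w 0.02644284311080042
-0.08770612008974657 0.05678919184076486
```

```bash
python3 -m creep '{"dp":[[-0.1,-0.3,0.38],[-0.1,-0.28,0.39],[0,-0.27,0.4],[0,-0.26,0.41],[0,-0.25,0.41],[0,-0.24,0.42],[0,-0.22,0.43],[0,-0.21,0.43],[0,-0.2,0.44],[0,-0.19,0.45],[0,-0.17,0.45],[0,-0.16,0.46]],"turn":[[0,0,0],[0,0,0],[0,0,0],[0,0,0],[0,0,0],[0,0,0],[0,0,0],[0,0,0],[0,0,0],[0,0,0],[0,0,0],[0,0,0]]}' && python3 -c "
from h import *
o=st()
x=np.array([.966,.259,0]);print((o['position']-[.5521,-.1865,.2475])@x, .2475-o['position'][2])
a=snap('side','side6.png')
cv2.imwrite('pics/c6.png',cv2.resize(a[0:220,180:360],(540,600))[:,:,::-1])
"
```

```text
time: 8.65
position: [0.4402, -0.2165, 0.1397]
tool_rot: [0.609, 0.793, 0.0, -0.001]
ft_force: [0.9, 5.3, -0.8]
grip_width: 0.026
t 8.65 p [ 0.4402 -0.2165  0.1397] R [[-0.259, 0.966, -0.001], [0.966, 0.259, 0.002], [0.002, -0.001, -1.0]] F [ 0.89  5.27 -0.83] w 0.026010301608088617
-0.11584601293249668 0.10784523476939203
```

View pics/c6.png

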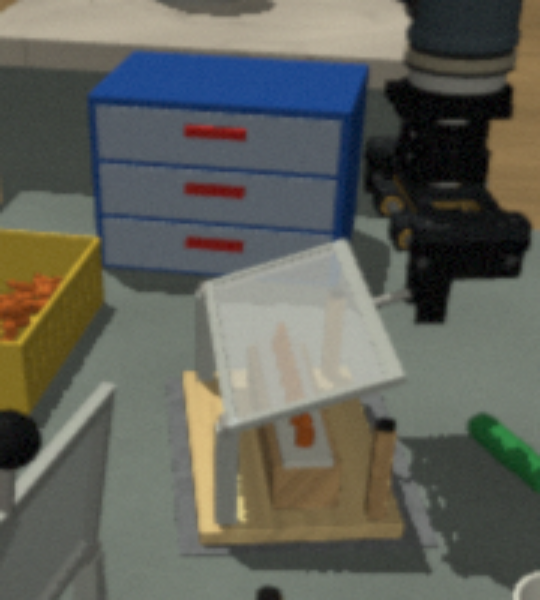

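The cover is about 18° above level with the knob still in the fingers. Slowing for the last part.

```bash
python3 -m creep '{"dp":[[0.1,-0.15,0.46],[0,-0.13,0.46],[0,-0.12,0.47],[0,-0.1,0.47],[0,-0.09,0.47],[0,-0.08,0.48],[0,-0.06,0.48],[0,-0.03,0.3],[0,-0.02,0.2],[0,-0.01,0.2],[0,0,0]],"turn":[[0,0,0],[0,0,0],[0,0,0],[0,0,0],[0,0,0],[0,0,0],[0,0,0],[0,0,0],[0,0,0],[0,0,0],[0,0,0]]}' && python3 -c "
from h import *
o=st()
x=np.array([.966,.259,0]);print((o['position']-[.5521,-.1865,.2475])@x, .2475-o['position'][2])
"
```

```text
time: 9.8
position: [0.4327, -0.2185, 0.1]
tool_rot: [0.608, 0.794, -0.0, -0.0]
ft_force: [-4.1, 0.8, -1.8]
grip_width: 0.0262
t 9.8 p [ 0.4327 -0.2185  0.1   ] R [[-0.26, 0.966, -0.001], [0.966, 0.26, 0.0], [0.0, -0.001, -1.0]] F [-4.07  0.79 -1.75] w 0.026180464136547316
-0.12363022352640757 0.14745919745656477
```

```bash
python3 -m creep '{"dp":[[0,-0.05,0.1],[0,-0.05,0.1],[0,-0.02,0.1],[0,0,0.1],[0,0,0.1],[0,0,0.1],[0,0,0.1],[0,0,0.1],[0,0,0.1],[0,0,0]],"turn":[[0,0,0],[0,0,0],[0,0,0],[0,0,0],[0,0,0],[0,0,0],[0,0,0],[0,0,0],[0,0,0],[0,0,0]]}' && python3 -c "
from h import *
o=st()
a=snap('side','side7.png')
cv2.imwrite('pics/c7.png',cv2.resize(a[0:220,180:360],(540,600))[:,:,::-1])
"
```

```text
time: 10.8
position: [0.4322, -0.2187, 0.0912]
tool_rot: [0.609, 0.793, 0.0, 0.0]
ft_force: [0.9, 4.8, -1.2]
grip_width: 0.026
t 10.8 p [ 0.4322 -0.2187  0.0912] R [[-0.259, 0.966, 0.0], [0.966, 0.259, 0.0], [-0.0, 0.0, -1.0]] F [ 0.87  4.81 -1.19] w 0.02601888148633814
```

View pics/c7.png

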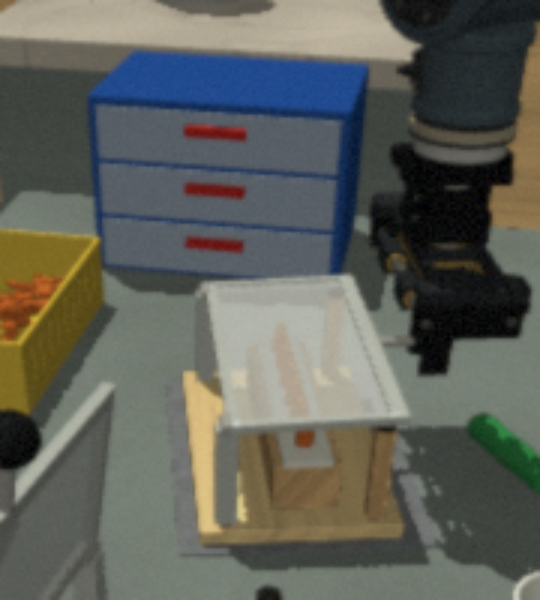

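Almost level. Easing down while watching Fz for contact.

```bash
python3 -m creep '{"dp":[[0,0,0.08],[0,0,0.08],[0,0,0]],"turn":[[0,0,0],[0,0,0],[0,0,0]]}'; python3 -m creep '{"dp":[[0,0,0.08],[0,0,0.08],[0,0,0]],"turn":[[0,0,0],[0,0,0],[0,0,0]]}'
```

```text
time: 11.15
position: [0.4321, -0.2187, 0.0896]
tool_rot: [0.609, 0.793, 0.0, 0.0]
ft_force: [1.2, 5.5, -2.9]
grip_width: 0.0258
time: 11.45
position: [0.4321, -0.2187, 0.088]
tool_rot: [0.609, 0.793, 0.0, 0.0]
ft_force: [0.7, 6.4, -1.6]
grip_width: 0.026
```

```bash
python3 -m creep '{"dp":[[0.1,0,0.08],[0,0,0.08],[0,0,0]],"turn":[[0,0,0],[0,0,0],[0,0,0]]}'; python3 -m creep '{"dp":[[0,0,0.08],[0,0,0.08],[0,0,0]],"turn":[[0,0,0],[0,0,0],[0,0,0]]}';python3 -c "
from h import *
o=st()
a=snap('side','side8.png')
cv2.imwrite('pics/c8.png',cv2.resize(a[80:200,230:350],(600,600),interpolation=2)[:,:,::-1])
"
```

```text
time: 11.75
position: [0.4322, -0.2187, 0.0866]
tool_rot: [0.609, 0.794, -0.0, 0.001]
ft_force: [0.8, 1.6, -2.3]
grip_width: 0.0265
time: 12.05
position: [0.4322, -0.2186, 0.0853]
tool_rot: [0.609, 0.794, -0.0, 0.001]
ft_force: [-0.3, 0.4, 1.6]
grip_width: 0.026
t 12.05 p [ 0.4322 -0.2186  0.0853] R [[-0.259, 0.966, 0.001], [0.966, 0.259, -0.002], [-0.002, 0.001, -1.0]] F [-0.27  0.36  1.6 ] w 0.025979388928885055
```

View pics/c8.png

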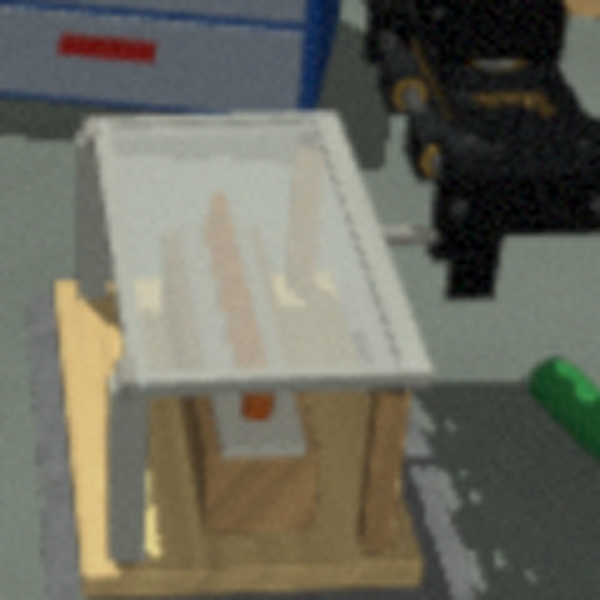

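The force turned upward, so the cover is starting to touch. A little more to confirm.

```bash
python3 -m creep '{"dp":[[0,0,0.08],[0,0,0],[0,0,0]],"turn":[[0,0,0],[0,0,0],[0,0,0]]}'; python3 -m creep '{"dp":[[0,0,0.08],[0,0,0],[0,0,0]],"turn":[[0,0,0],[0,0,0],[0,0,0]]}'
```

```text
time: 12.4
position: [0.4322, -0.2186, 0.0849]
tool_rot: [0.608, 0.794, -0.0, 0.001]
ft_force: [-0.8, -1.0, 5.2]
grip_width: 0.0265
time: 12.7
position: [0.4322, -0.2186, 0.0848]
tool_rot: [0.608, 0.794, -0.0, 0.001]
ft_force: [-1.8, 1.1, 12.1]
grip_width: 0.0266
```

It is seated: z stopped at 0.085 and Fz rose. I'll unload slightly and open slowly, in two stages.

```bash
python3 -m creep '{"dp":[[0,0,-0.08],[0,0,0],[0,0,0]],"turn":[[0,0,0],[0,0,0],[0,0,0]]}'; python3 -m creep '{"dp":[[0,0,0],[0,0,0],[0,0,0],[0,0,0]],"turn":[[0,0,0],[0,0,0],[0,0,0],[0,0,0]]}' -0.2; python3 -m creep '{"dp":[[0,0,0],[0,0,0],[0,0,0]],"turn":[[0,0,0],[0,0,0],[0,0,0]]}' -0.4
```

```text
time: 13.0
position: [0.4322, -0.2186, 0.0849]
tool_rot: [0.608, 0.794, -0.0, 0.001]
ft_force: [-1.4, -1.1, 8.5]
grip_width: 0.0259
time: 13.4
position: [0.4315, -0.2176, 0.0838]
tool_rot: [0.609, 0.793, 0.0, -0.0]
ft_force: [0.4, -0.4, 0.4]
grip_width: 0.0481
time: 13.7
position: [0.4317, -0.2177, 0.0841]
tool_rot: [0.609, 0.793, 0.0, -0.0]
ft_force: [-0.6, -1.2, 0.7]
grip_width: 0.0602
```

Released, no force left. Rising straight up.

```bash
python3 -m creep '{"dp":[[0,0,-0.5],[0,0,-1],[0,0,-2],[0,0,-3],[0,0,-4],[0,0,-4],[0,0,-3],[0,0,-1],[0,0,0],[0,0,0]],"turn":[[0,0,0],[0,0,0],[0,0,0],[0,0,0],[0,0,0],[0,0,0],[0,0,0],[0,0,0],[0,0,0],[0,0,0]]}'; python3 -c "
from h import *
o=st()
a=snap('side','side9.png')
for k in ('full_knob','half_knob'):
  for d in robot.tip_of(k,'side')[:2]: print(k,d['confidence'],toworld('side',d['point']))
"
```

```text
time: 14.7
position: [0.4309, -0.2171, 0.2682]
tool_rot: [0.609, 0.793, 0.0, -0.001]
ft_force: [-0.1, -0.2, -0.9]
grip_width: 0.0608
t 14.7 p [ 0.4309 -0.2171  0.2682] R [[-0.259, 0.966, -0.002], [0.966, 0.259, 0.001], [0.002, -0.001, -1.0]] F [-0.1  -0.22 -0.94] w 0.06079223446998074
full_knob 0.56 [ 0.43054261 -0.21942962  0.10393216]
half_knob 0.95 [0.6033857  0.20975483 0.265983  ]
```

View pics/side9.png

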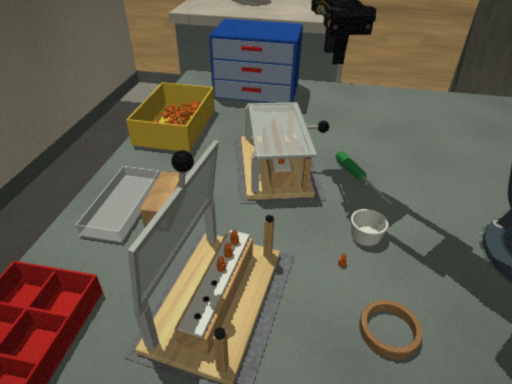

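The full jig's cover lies level with its knob free at (323,127). The half jig still stands open with its knob at (182,161), unmoved, and the gripper is clear above. Handing in.

```bash
python3 -c "
from rig import robot
print(robot.hand_in())"
```

```text
the job is handed in; nothing more can be done
None
```

I closed the cover of the full jig, the right-hand one, and handed the job in at about 15 s of the 34 s allowed. I gripped the ball knob from above, swung the cover slowly down its arc, and lowered it until it touched the stop. I eased the push off slightly, opened the fingers and lifted straight up.

- **Seating:** the height stopped changing at TCP z = 0.085 m. My last small steps pressed on the stop with about 12 N, a little more than needed. The highest reading I saw was also about 12 N.
- **Cover:** the last side picture shows it level on its stop. The knob was measured at about z = 0.104 m, against the expected 0.1075 m. That is within the network's roughly 4 mm error, but its confidence was only 0.56.
- **Half-filled jig:** it still stands open. Its knob is at (0.603, 0.210, 0.266) m, against (0.603, 0.209, 0.270) m at the start, so it did not move beyond measuring error.
- **Disagreements:** the grip width read about 26 mm on the 28 mm ball, but the knob never slipped. Side forces of up to about 6 N appeared during the swing, which I corrected with small sideways shifts.

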